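# Sweep the worn heel lifts into the scrap pan

## Robot

A 7-joint arm with a two-finger parallel gripper is mounted at the origin on the work surface. World frame = base frame: x ahead of the robot, y to its left, z up, the work surface at z = 0. Lengths are in m, angles in rad, forces in N, time in s.
With the tool pointing down it reaches from about 0.4 to 0.875 m from the base axis. Payload 6.5 kg.
Tool frame: the origin (TCP) lies midway between the tips of the shut fingers; the grasp point (between the pads) lies 19 mm behind it; z points along the fingers, y is the line along which they close (so a half turn about z gives the same grasp; the last joint's range is limited). The gripper opens to 88 mm and grips with 3 to 60 N. Pads are 18 mm wide; open, the fingers measure 123 mm over their backs; the gripper's body (75 mm by 187 mm) begins 45 mm behind the grasp point.
Start: joints at [1.208, 0.536, -0.004, 1.538, 0.003, 1.067, -0.071], TCP at [0.19, -0.622, 0.239] pointing down, gripper open.
Joint ranges: [-2.7, 2.7], [-0.37, 2.16], [-1.27, 1.26], [0.24, 2.4], [-1.31, 4.45], [0.19, 1.91], [-2.76, 2.76]. Speed limits (rad/s): [2.39, 2.39, 3.14, 3.14, 3.14, 3.14, 3.14].

## Interface

Orientations are given as a unit quaternion [x, y, z, w].
In Python, from workcell import bot, read_camera, camera_model, workorder gives the robot as it stands.
- The arm moves only by the shell command python3 -m handwheel 'ROWS' [FORCE]. ROWS is text: rows parted by semicolons, each of 7 numbers parted by spaces: the shift along the tool's x, y, z in mm, then the turn, a rotation vector about the tool's x, y, z in rad, then the opening, from 0 (shut) to 1 (fully open). In form: x y z ax ay az hand; .... A call has 1 to 5 rows; each row shifts and turns the commanded pose from where the row before left it, along the tool's axes as they then stand; what a row does not reach is not made up. A row lasts 1/12 s, in which the tool goes at most 41.7 mm and 7.16 degrees, less where a joint would pass 70% of its speed; a pose out of reach is approached as far as the arm can. A call is refused whole if a number of a shift passes 41.7 or a number of a turn 0.125, either way. A call with a gripper value outside its range is refused whole. The fingers move at their own pace and stop on an object; FORCE is the grip in N (left out, the last holds). Time passes only in rows, so rows that do not move let the fingers close. It gives the time, the measured TCP pose, the force, the opening and the grip force at its end, in the units of the state.
- bot.get_state(): the state, without advancing time (a new reading comes with each control period).
- read_camera(name): name is "side" or "top" or "wrist"; returns (picture, depth): 480x640x3 uint8, blue, green, red; 480x640 float32, m along the optical axis (not along the pixel's ray), 0 where there is no reading.
- camera_model(name): a dict with "fx", "fy", "cx", "cy" (pixels), "k1" (the pictures are not rectified: a ray, as slopes to the right and down, at radius r is drawn at 1 + k1 r^2 times it, then the intrinsics apply), "R" (3x3) and "t" (3): a world point X has camera coordinates R X + t; the wrist camera has in their place "tool_from_camera" (4x4, takes a point from camera to tool coordinates, whose origin is the TCP and whose axes are the flange's). Camera axes: x right, y down, z forward; pixel columns grow to the right and rows downward; lengths in m; the calibration is good to about 2 mm. A picture is of the moment at which its call begins: read the wrist's pose just before it. camera_model takes no time and is no camera call.
- workorder.hand_in(): hands the job in; it is judged then, once.
The state is a dict: "time": time; "joints": joint angles; "joint_vel": joint speeds; "tau": joint torques, N m; "eef_pos": TCP position; "tool_rot": TCP orientation; "force": force on the tool from outside, world axes, zero at the start; "wrist_torque": the same for the moment, N m; "opening": finger opening in m; "grasp_force": force on a finger pad.
Only numpy, scipy, OpenCV 4.12 (cv2) and the standard library are available. Lean on these libraries where they do the work, as an engineer would, in place of code of your own. Each camera call takes 0.05 s, during which the arm holds its last target. There are 200 camera calls.

## Task

Clear the shoemaker's bench: sweep the four worn heel lifts along the bench top with your fingers, over the sloping lip and right into the green scrap pan, so that none is left hanging out over the pan's front edge. Only sweep them: do not pinch them, pick them up or press hard on them. Leave the dye jar, polish tin, glass bowl and brush where they stand.

Things in the scene. Friction and masses are not known exactly. Their poses are not given: they have to be found in the camera images.
- lift_a: worn heel lift, black rubber, loose on the bench: a flat D-shaped slab 10 mm thick, 52 mm wide (along its y) and 50 mm long (its x from -24 mm, the straight edge, to +26 mm, the rounded edge); corners at most 36 mm from the origin; about 28 g. Origin at the middle of its underside, z up
- lift_b: worn heel lift, tan, loose on the bench: a flat D-shaped slab 10 mm thick, 52 mm wide (along its y) and 50 mm long (its x from -24 mm, the straight edge, to +26 mm, the rounded edge); corners at most 36 mm from the origin; about 28 g. Origin at the middle of its underside, z up
- lift_c: worn heel lift, tan, loose on the bench: a flat D-shaped slab 10 mm thick, 52 mm wide (along its y) and 50 mm long (its x from -24 mm, the straight edge, to +26 mm, the rounded edge); corners at most 36 mm from the origin; about 28 g. Origin at the middle of its underside, z up
- lift_d: worn heel lift, black rubber, loose on the bench: a flat D-shaped slab 10 mm thick, 52 mm wide (along its y) and 50 mm long (its x from -24 mm, the straight edge, to +26 mm, the rounded edge); corners at most 36 mm from the origin; about 28 g. Origin at the middle of its underside, z up
- pan: green sheet-steel scrap pan, screwed down: x -100 to +100 mm, y -110 to +110 mm, origin at the centre of its underside, z up. Open at its front (-x end), where a full-width sloping lip rises from the bench at x = -100 to the 2 mm thick floor at x = -60. Walls 3 mm thick on the other sides, 40 mm high (22 mm in front of x = -50). A flat screw flange runs 22 mm out behind the back wall
- jar: small wine-red dye jar with a black cap, 44 mm across and 46 mm high, loose, standing among the lifts; origin at the centre of its underside; to be left alone
- tin: round polish tin, black with brass lid, 72 mm across and 24 mm high, loose; origin at the centre of its underside; to be left alone
- bowl: glass dye bowl, 90 mm across the rim and 42 mm high, loose, empty; origin at the centre of its underside; to be left alone
- brush: horsehair shoe brush lying bristles down, 150 mm (its x) by 50 mm (its y) by 44 mm high, loose; origin at the centre of its underside; to be left alone

How it is judged:
At the end, for the whole second after the job is handed in: All four heel lifts lie at rest inside the pan, between its walls, each with its origin at least 35 mm behind the pan's front edge (so wholly inside) and less than 30 mm above the pan's underside; jar, tin, bowl and brush are within 15 mm of where they started (x of lift_a in the frame of pan between -0.065 and 0.098 m and y of lift_a in the frame of pan between -0.108 and 0.108 m and z of each of lift_a, lift_b, lift_c, lift_d in the frame of pan below 0.03 m and linear speed of each of lift_a, lift_b, lift_c, lift_d below 0.02 m/s and x of lift_b in the frame of pan between -0.065 and 0.098 m and y of lift_b in the frame of pan between -0.108 and 0.108 m and x of lift_c in the frame of pan between -0.065 and 0.098 m and y of lift_c in the frame of pan between -0.108 and 0.108 m and x of lift_d in the frame of pan between -0.065 and 0.098 m and y of lift_d in the frame of pan between -0.108 and 0.108 m and distance of each of jar, tin, bowl, brush from where it was at the start of the episode below 0.015 m); the robot touches nothing.
It fails at once if a heel lift is picked up (more than 30 mm above the bench) (height (world z) of any of lift_a, lift_b, lift_c, lift_d above 0.03 m).
It fails at once if a heel lift is pinched or pressed hard (more than 20 N from the fingers) (contact force between the fingers and lift_a above 20 N or contact force between the fingers and lift_b above 20 N or contact force between the fingers and lift_c above 20 N or contact force between the fingers and lift_d above 20 N).
It fails at once if the jar, tin, bowl or brush is shifted by more than 15 mm or tipped (distance of any of jar, tin, bowl, brush from where it was at the start of the episode above 0.015 m or angle between any of jar, tin, bowl, brush's own z axis and vertical above 0.3 rad).
It also fails if it takes over 72 s, if anything falls off the work surface, if the arm or the gripper's body presses on something with over 40 N, if the wrist force passes 120 N, or if a joint passes its speed limit or range.

## Working session

There is one attempt and no reset: what is moved stays moved. The work goes in short steps, Python scripts to look and compute and a shell command to move; the robot and the scene stay as the last step left them, time stands still between calls to the robot, and variables do not carry over. Pictures are saved under pics/ and viewed, at most 10 in all, crops included, and the job is handed in when it is done.

```bash
mkdir -p pics
python3 - <<'E'
from workcell import bot, read_camera, camera_model
import cv2, numpy as np
s=bot.get_state(); print(s)
for n in ("top","side"):
    p,d=read_camera(n); cv2.imwrite(f"pics/{n}0.png",p); np.save(f"pics/{n}0.npy",d)
    m=camera_model(n); print(n,m)
E
ls
```

```text
{'time': 0.0, 'joints': array([ 1.20781847,  0.53717528, -0.00443529,  1.53886811,  0.00261724,
        1.06729479, -0.07118856]), 'joint_vel': array([-5.29110992e-04, -1.64461338e-04, -1.06462820e-03,  1.48452293e-03,
       -1.35625691e-03,  9.25451144e-05, -9.77696190e-04]), 'tau': array([ 4.14865408e-04, -5.70967841e+01,  9.90993083e-01, -2.51601148e+01,
       -5.63047046e-02,  1.79433619e-02,  1.71119432e-04]), 'eef_pos': array([ 0.18988266, -0.62100178,  0.23783516]), 'tool_rot': array([ 9.89003608e-01,  1.47888830e-01, -1.99592236e-04, -8.46747405e-04]), 'force': array([ 0.3376593 ,  0.57732922, -0.41501149]), 'wrist_torque': array([0.07678208, 0.00463998, 0.02022618]), 'grasp_force': 0.0, 'opening': 0.08783441103238444}
top {'fx': 600.664750045192, 'fy': 600.664750045192, 'cx': 326.7519674379663, 'cy': 242.43062039592536, 'k1': 0.006971855269747934, 'R': array([[-0.00867629, -0.99990623,  0.0105952 ],
       [-0.99678017,  0.00780356, -0.07980225],
       [ 0.07971209, -0.01125347, -0.9967544 ]]), 't': array([-0.0436378 ,  0.61016414,  1.12353986])}
side {'fx': 531.7169932818085, 'fy': 531.7169932818085, 'cx': 310.54459543649494, 'cy': 239.53853860576376, 'k1': -0.10643489000400212, 'R': array([[-0.76382845, -0.64520393, -0.01667315],
       [-0.4484765 ,  0.54915491, -0.70519338],
       [ 0.46414969, -0.53116925, -0.70881894]]), 't': array([0.42672748, 0.32089305, 0.73497076])}
pics
```

View pics/top0.png

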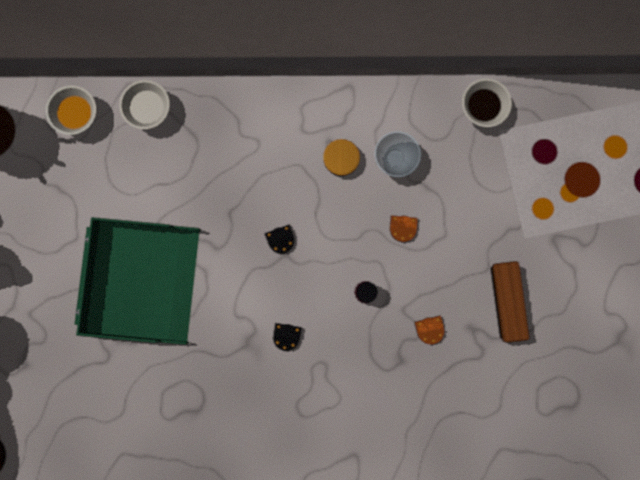

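The top view shows the pan at (140,282), open to the right. The black lifts are at (281,239) and (287,337), and the tan lifts at (404,228) and (430,330). The jar is at (366,292), the tin at (342,158), the bowl at (398,155) and the brush at (510,302).

```bash
cat > h.py <<'E'
from workcell import bot, read_camera, camera_model
import cv2, numpy as np
def cast(n,u,v,z):
    m=camera_model(n); K=np.array([[m['fx'],0,m['cx']],[0,m['fy'],m['cy']],[0,0,1]])
    q=cv2.undistortPoints(np.array([[[u,v]]],float),K,np.array([m['k1'],0,0,0.]))[0,0]
    R=m['R']; c=-R.T@m['t']; d=R.T@np.array([q[0],q[1],1]); return (c+d*(z-c[2])/d[2])[:2]
def blobs(p,roi=(200,180,500,380),show=True):
    hsv=cv2.cvtColor(p,cv2.COLOR_BGR2HSV); out=[]
    masks={'black':(hsv[...,2]<45),'tan':((hsv[...,0]<20)&(hsv[...,1]>130)&(hsv[...,2]>60))}
    for k,mk in masks.items():
        mk=cv2.morphologyEx(mk.astype(np.uint8),cv2.MORPH_CLOSE,np.ones((5,5)))
        w=np.zeros_like(mk); x0,y0,x1,y1=roi; w[y0:y1,x0:x1]=mk[y0:y1,x0:x1]
        cs,_=cv2.findContours(w,cv2.RETR_EXTERNAL,cv2.CHAIN_APPROX_NONE)
        for c in cs:
            if cv2.contourArea(c)<150: continue
            M=cv2.moments(c); u,v=M['m10']/M['m00'],M['m01']/M['m00']
            out.append((k,round(u),round(v),cv2.contourArea(c),cast('top',u,v,.01).round(3),c))
    return out
def tcp():
    from scipy.spatial.transform import Rotation as Q
    s=bot.get_state(); R=Q.from_quat(s['tool_rot']).as_matrix()
    print('t %.2f'%s['time'],'tcp',s['eef_pos'].round(4),'xax',R[:,0].round(3),'yax',R[:,1].round(3),'F',s['force'].round(1),'open',round(s['opening'],3))
    return s,R
E
python3 - <<'E'
from h import *
p=cv2.imread('pics/top0.png')
for b in blobs(p): print(b[:5], [tuple(cast('top',*q,.01).round(3)) for q in cv2.boxPoints(cv2.minAreaRect(b[5]))])
for n,u,v,z in [('panTL',93,219,.04),('panBL',78,334,.04),('frontTop',198,229,.0),('frontBot',189,343,.0),('wallFrontTop',207,233,.022),('wfBot',194,344,.022),('jar',366,292,.046),('tin',342,157,.024),('bowl',398,155,.042),('brT',505,263,.04),('brB',515,341,.04),('brTL',494,265,.04),('brBL',503,341,.04)]: print(n,cast('top',u,v,z).round(3))
# blow up crop
cv2.imwrite('pics/crop0.png',cv2.resize(p[190:360,70:470],None,fx=2,fy=2,interpolation=cv2.INTER_CUBIC))
E
```

```text
('black', 287, 336, 544.0, array([0.431, 0.029])) [(np.float64(0.413), np.float64(0.061)), (np.float64(0.459), np.float64(0.049)), (np.float64(0.447), np.float64(0.0)), (np.float64(0.401), np.float64(0.012))]
('black', 366, 292, 326.0, array([ 0.515, -0.124])) [(np.float64(0.534), np.float64(-0.105)), (np.float64(0.534), np.float64(-0.145)), (np.float64(0.495), np.float64(-0.144)), (np.float64(0.496), np.float64(-0.104))]
('black', 281, 239, 537.0, array([0.618, 0.04 ])) [(np.float64(0.63), np.float64(0.071)), (np.float64(0.649), np.float64(0.024)), (np.float64(0.602), np.float64(0.006)), (np.float64(0.583), np.float64(0.053))]
('tan', 430, 330, 571.0, array([ 0.442, -0.246])) [(np.float64(0.459), np.float64(-0.215)), (np.float64(0.47), np.float64(-0.265)), (np.float64(0.422), np.float64(-0.276)), (np.float64(0.41), np.float64(-0.227))]
('tan', 403, 228, 547.0, array([ 0.639, -0.197])) [(np.float64(0.662), np.float64(-0.172)), (np.float64(0.661), np.float64(-0.223)), (np.float64(0.612), np.float64(-0.222)), (np.float64(0.613), np.float64(-0.171))]
panTL [0.656 0.391]
panBL [0.442 0.414]
frontTop [0.64  0.202]
frontBot [0.42  0.217]
wallFrontTop [0.63 0.18]
wfBot [0.42  0.203]
jar [ 0.515 -0.121]
tin [ 0.775 -0.08 ]
bowl [ 0.775 -0.186]
brT [ 0.567 -0.384]
brB [ 0.421 -0.398]
brTL [ 0.563 -0.363]
brBL [ 0.422 -0.376]
```

View pics/side0.png

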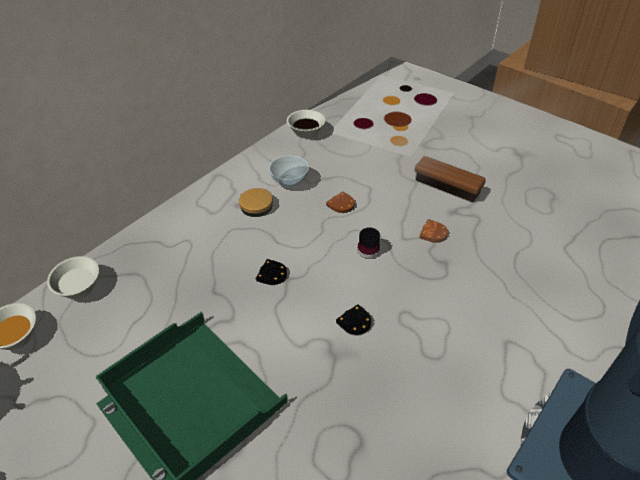

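View pics/crop0.png

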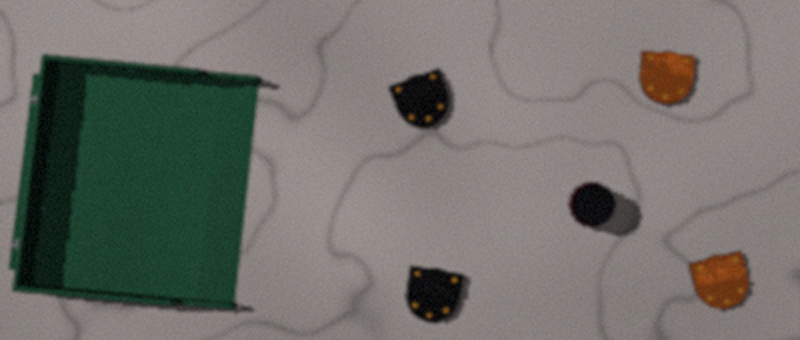

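The side view confirms this layout, and the crop shows the D-shapes. The open front of the pan runs at y≈0.2 from x≈0.42 to 0.64. I'll push with both fingers slightly apart, black lifts first. First I turn the tool and travel behind the upper black lift.

```bash
for i in 1 2 3; do :; done
python3 -m handwheel '0 0 0 0 0 -0.12 0.36; 0 0 0 0 0 -0.12 0.36; 0 0 0 0 0 -0.12 0.36; 0 0 0 0 0 -0.12 0.36; 0 0 0 0 0 -0.12 0.36' 
python3 -m handwheel '0 0 0 0 0 -0.12 0.36; 0 0 0 0 0 -0.12 0.36; 0 0 0 0 0 -0.12 0.36; 0 0 0 0 0 -0.12 0.36; 0 0 0 0 0 -0.12 0.36' >/dev/null
python3 -m handwheel '0 0 0 0 0 -0.12 0.36; 0 0 0 0 0 -0.12 0.36; 0 0 0 0 0 0 0.36' >/dev/null
python3 -m handwheel '26 27 0 0 0 0 0.36; 26 27 0 0 0 0 0.36; 26 27 0 0 0 0 0.36; 26 27 0 0 0 0 0.36; 26 27 0 0 0 0 0.36' >/dev/null
python3 -c "from h import *; tcp()"
```

```text
time: 0.52
eef_pos: [0.19, -0.6212, 0.2382]
tool_rot: [0.9, 0.436, 0.0, -0.0]
force: [0.9, -0.2, 0.4]
opening: 0.0571
grasp_force: 0.0
t 1.60 tcp [ 0.3024 -0.4694  0.2386] xax [-0.161  0.987  0.   ] yax [ 0.987  0.161 -0.   ] F [ 0.4 -0.1  1. ] open 0.032
```

```bash
python3 -m handwheel '26 27 0 0 0 0 0.36; 26 27 0 0 0 0 0.36; 26 27 0 0 0 0 0.36; 26 27 0 0 0 0 0.36; 26 27 0 0 0 0 0.36' >/dev/null
python3 -m handwheel '26 27 0 0 0 0 0.36; 26 27 0 0 0 0 0.36; 26 27 0 0 0 0 0.36; 26 27 0 0 0 0 0.36; 26 27 0 0 0 0 0.36' >/dev/null
python3 -m handwheel '26 27 0 0 0 0 0.36; 26 27 0 0 0 0 0.36; 26 27 0 0 0 0 0.36; 26 27 0 0 0 0 0.36; 0 0 0 0 0 0 0.36' >/dev/null
python3 -m handwheel '0 0 36 0 0 0 0.36; 0 0 36 0 0 0 0.36; 0 0 36 0 0 0 0.36; 0 0 36 0 0 0 0.36; 0 0 0 0 0 0 0.36' >/dev/null
python3 -c "from h import *; tcp()"
```

```text
t 3.27 tcp [ 0.6089 -0.05    0.0878] xax [-0.162  0.987  0.002] yax [ 0.987  0.162 -0.012] F [-1.3 -0.5 -0.4] open 0.032
```

```bash
python3 -m handwheel '0 12 25 0 0 0 0.36; 0 12 25 0 0 0 0.36; 0 0 20 0 0 0 0.36; 0 0 11 0 0 0 0.36; 0 0 0 0 0 0 0.36' >/dev/null
python3 -c "from h import *; tcp()"
```

```text
t 3.68 tcp [ 0.6368 -0.0458  0.0127] xax [-0.164  0.987  0.   ] yax [ 0.987  0.164 -0.003] F [-1.  -1.   0.6] open 0.032
```

```bash
python3 -m handwheel '10 0 0 0 0 0 0.36; 10 0 0 0 0 0 0.36; 10 0 0 0 0 0 0.36; 0 0 0 0 0 0 0.36' | head -4
python3 -c "from h import *; tcp()"
```

```text
time: 4.02
eef_pos: [0.6334, -0.0115, 0.0154]
tool_rot: [0.645, 0.765, 0.002, -0.0]
force: [-0.0, 0.7, -0.8]
t 4.02 tcp [ 0.6334 -0.0115  0.0154] xax [-0.169  0.986  0.002] yax [0.986 0.169 0.002] F [-0.   0.7 -0.8] open 0.032
```

```bash
python3 -m handwheel '0 -6 5 0 0 0 0.36; 0 0 5 0 0 0 0.36; 0 0 0 0 0 0 0.36; 0 0 0 0 0 0 0.36' | head -4
python3 -c "from h import *; [ (tcp()) for i in range(2)]"
```

```text
time: 4.35
eef_pos: [0.6267, -0.0179, 0.0031]
tool_rot: [0.646, 0.763, -0.001, -0.0]
force: [0.1, -0.4, 0.5]
t 4.35 tcp [ 0.6267 -0.0179  0.0031] xax [-0.164  0.986 -0.   ] yax [ 0.986  0.164 -0.001] F [ 0.1 -0.4  0.5] open 0.032
t 4.35 tcp [ 0.6267 -0.0179  0.0031] xax [-0.164  0.986 -0.   ] yax [ 0.986  0.164 -0.001] F [ 0.1 -0.4  0.5] open 0.032
```

```bash
python3 -m handwheel '6 0 -3 0 0 0 0.36; 6 0 0 0 0 0 0.36; 6 0 0 0 0 0 0.36; 8 0 0 0 0 0 0.36; 10 0 0 0 0 0 0.36' | head -4
python3 -m handwheel '10 0 0 0 0 0 0.36; 10 0 0 0 0 0 0.36; 10 0 0 0 0 0 0.36; 10 0 0 0 0 0 0.36; 10 0 0 0 0 0 0.36' | head -4
```

```text
time: 4.77
eef_pos: [0.6212, 0.0191, 0.0068]
tool_rot: [0.646, 0.763, 0.0, 0.0]
force: [1.0, -0.2, 0.2]
time: 5.18
eef_pos: [0.6127, 0.069, 0.0067]
tool_rot: [0.646, 0.763, -0.0, -0.0]
force: [-0.1, -0.9, 0.1]
```

```bash
python3 -m handwheel '10 0 0 0 0 0 0.36; 10 0 0 0 0 0 0.36; 10 0 0 0 0 0 0.36; 10 0 0 0 0 0 0.36; 10 0 0 0 0 0 0.36' | head -4
python3 -m handwheel '10 0 0 0 0 0 0.36; 10 0 0 0 0 0 0.36; 10 0 0 0 0 0 0.36; 10 0 0 0 0 0 0.36; 0 0 0 0 0 0 0.36' | head -4
python3 - <<'E'
from h import *
p,d=read_camera('top'); cv2.imwrite('pics/top1.png',cv2.resize(p[150:390,60:460],None,fx=2,fy=2))
E
```

```text
time: 5.6
eef_pos: [0.6045, 0.1181, 0.0067]
tool_rot: [0.646, 0.763, -0.0, -0.0]
force: [-0.1, -0.7, -0.5]
time: 6.02
eef_pos: [0.5974, 0.1601, 0.0069]
tool_rot: [0.645, 0.764, 0.001, -0.001]
force: [-1.2, -0.0, -0.6]
```

View pics/top1.png

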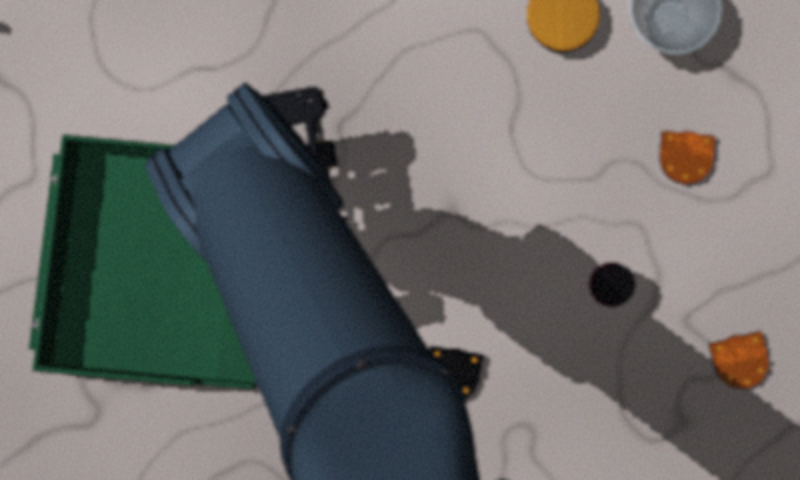

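The arm hides the upper black lift in the top view, and nothing else has moved. The side camera should show it.

Run:
```python
from h import *
p,d=read_camera('side'); cv2.imwrite('pics/side1.png',cv2.resize(p[180:480,80:480],None,fx=2,fy=2))
```

```text
(no output)
```

View pics/side1.png

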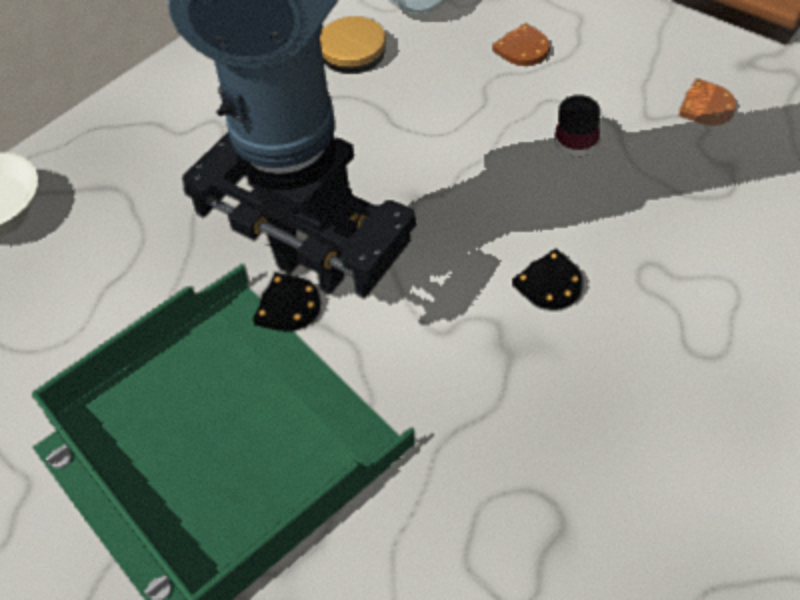

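The lift sits just ahead of the fingers at crop (288,302), starting over the lip and close to the wall tip at (245,270). I'll check the clearance.

Run:
```python
from h import *
f=lambda u,v,z: print((u,v),cast('side',80+u/2,180+v/2,z).round(3))
f(288,302,.011)
for q in [(276,273),(317,283),(320,300),(290,330),(255,322)]: f(*q,.011)
f(245,268,.022); f(413,432,.022); f(40,397,.04)
```

```text
(288, 302) [0.588 0.193]
(276, 273) [0.618 0.178]
(317, 283) [0.583 0.163]
(320, 300) [0.568 0.174]
(290, 330) [0.566 0.211]
(255, 322) [0.595 0.225]
(245, 268) [0.636 0.197]
(413, 432) [0.421 0.219]
(40, 397) [0.653 0.392]
```

Clear of the wall by about 18 mm. I'll push it on into the pan.

```bash
python3 -m handwheel '6 0 0 0 0 0 0.36; 10 0 0 0 0 0 0.36; 10 0 0 0 0 0 0.36; 10 0 0 0 0 0 0.36; 10 0 0 0 0 0 0.36' | head -4
python3 -m handwheel '10 0 0 0 0 0 0.36; 10 0 0 0 0 0 0.36; 10 0 0 0 0 0 0.36; 10 0 0 0 0 0 0.36; 10 0 0 0 0 0 0.36' | head -4
python3 -m handwheel '10 0 0 0 0 0 0.36; 10 0 0 0 0 0 0.36; 10 0 0 0 0 0 0.36; 10 0 0 0 0 0 0.36; 0 0 0 0 0 0 0.36' | head -4
```

```text
time: 6.53
eef_pos: [0.5901, 0.2035, 0.0068]
tool_rot: [0.646, 0.764, 0.0, -0.0]
force: [-0.1, 0.3, 0.4]
time: 6.95
eef_pos: [0.582, 0.2523, 0.0067]
tool_rot: [0.646, 0.763, -0.0, -0.0]
force: [-0.6, 0.1, -0.2]
time: 7.37
eef_pos: [0.5746, 0.2943, 0.007]
tool_rot: [0.645, 0.764, 0.001, -0.001]
force: [-0.3, 0.8, 0.3]
```

```bash
python3 -m handwheel '8 0 0 0 0 0 0.36; 0 0 0 0 0 0 0.36; -15 0 0 0 0 0 0.36; -5 0 -30 0 0 0 0.36; 0 0 -30 0 0 0 0.36' | head -4
python3 -m handwheel '0 0 -30 0 0 0 0.36; -28 -21 0 0 0 0 0.36; -28 -21 0 0 0 0 0.36; -28 -21 0 0 0 0 0.36; -28 -21 0 0 0 0 0.36' | head -4
python3 -m handwheel '-28 -21 0 0 0 0 0.36; -28 -21 0 0 0 0 0.36; -28 -21 0 0 0 0 0.36; -28 -21 0 0 0 0 0.36; -28 -21 0 0 0 0 0.36' | head -4
python3 -m handwheel '-28 -21 0 0 0 0.1 0.36; 0 0 0 0 0 0.1 0.36; 0 0 0 0 0 0.1 0.36; 0 0 0 0 0 0.1 0.36; 0 0 0 0 0 0 0.36' | head -4
python3 - <<'E'
from h import *
tcp()
for n in ('top',):
    p,d=read_camera(n); cv2.imwrite('pics/t2.png',p)
    for b in blobs(p,(60,180,500,380)): print(b[:5])
E
```

```text
time: 7.78
eef_pos: [0.5773, 0.2735, 0.0652]
tool_rot: [0.647, 0.762, -0.003, 0.0]
force: [0.6, -0.4, 0.7]
time: 8.2
eef_pos: [0.5126, 0.1509, 0.0968]
tool_rot: [0.647, 0.763, -0.0, 0.001]
force: [0.2, -0.7, 0.5]
time: 8.62
eef_pos: [0.4314, -0.0042, 0.0967]
tool_rot: [0.647, 0.763, -0.0, 0.0]
force: [0.4, -0.3, -0.3]
time: 9.03
eef_pos: [0.4163, -0.0339, 0.0969]
tool_rot: [0.787, 0.617, -0.0, 0.0]
force: [-0.2, -0.5, 0.4]
t 9.03 tcp [ 0.4163 -0.0339  0.0969] xax [ 0.238  0.971 -0.001] yax [ 0.971 -0.238  0.   ] F [-0.2 -0.5  0.4] open 0.032
('black', 314, 325, 1960.0, array([ 0.453, -0.024]))
('black', 366, 292, 320.5, array([ 0.515, -0.124]))
('black', 109, 272, 3468.5, array([0.558, 0.369]))
('tan', 430, 330, 573.0, array([ 0.442, -0.246]))
('tan', 403, 228, 543.5, array([ 0.639, -0.197]))
```

```bash
python3 -m handwheel '0 0 30 0 0 0 0.36; 0 0 30 0 0 0 0.36; 0 0 20 0 0 0 0.36; 0 0 10 0 0 0 0.36; 0 0 0 0 0 0 0.36' | head -4
python3 -m handwheel '6 0 0 0 0 0 0.36; 6 0 0 0 0 0 0.36; 6 0 0 0 0 0 0.36; 8 0 0 0 0 0 0.36; 8 0 0 0 0 0 0.36' | head -4
python3 -m handwheel '10 0 0 0 0 0 0.36; 10 0 0 0 0 0 0.36; 10 0 0 0 0 0 0.36; 10 0 0 0 0 0 0.36; 10 0 0 0 0 0 0.36' | head -4
python3 -m handwheel '10 0 0 0 0 0 0.36; 10 0 0 0 0 0 0.36; 10 0 0 0 0 0 0.36; 10 0 0 0 0 0 0.36; 0 0 0 0 0 0 0.36' | head -4
python3 - <<'E'
from h import *
p,d=read_camera('side'); cv2.imwrite('pics/side2.png',cv2.resize(p[180:480,80:480],None,fx=2,fy=2))
E
```

```text
time: 9.5
eef_pos: [0.4153, -0.0322, 0.0052]
tool_rot: [0.784, 0.621, -0.001, -0.001]
force: [-0.2, -0.2, 0.4]
time: 9.92
eef_pos: [0.4255, 0.002, 0.0074]
tool_rot: [0.785, 0.62, 0.001, 0.0]
force: [-0.5, 0.1, 0.6]
time: 10.33
eef_pos: [0.4364, 0.0509, 0.0067]
tool_rot: [0.785, 0.62, -0.0, -0.0]
force: [-0.6, -0.7, 0.2]
time: 10.75
eef_pos: [0.4463, 0.0914, 0.0068]
tool_rot: [0.784, 0.621, 0.001, -0.0]
force: [1.0, 0.0, 0.1]
```

View pics/side2.png

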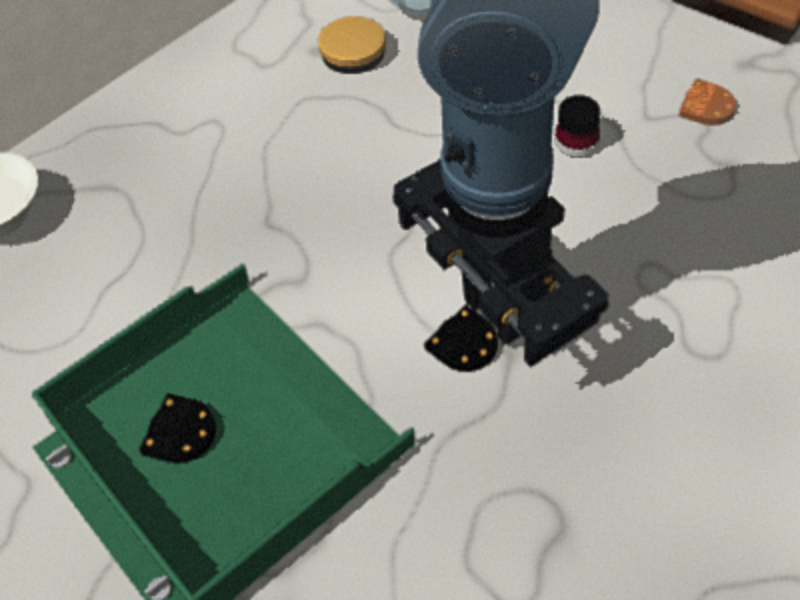

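The first lift lies well inside the pan at crop (178,430). The second is ahead of the fingers at (463,340) and on course.

```bash
python3 -m handwheel '6 0 0 0 0 0 0.36; 10 0 0 0 0 0 0.36; 10 0 0 0 0 0 0.36; 10 0 0 0 0 0 0.36; 10 0 0 0 0 0 0.36' | head -4
python3 -m handwheel '10 0 0 0 0 0 0.36; 10 0 0 0 0 0 0.36; 10 0 0 0 0 0 0.36; 10 0 0 0 0 0 0.36; 10 0 0 0 0 0 0.36' | head -4
python3 -m handwheel '10 0 0 0 0 0 0.36; 10 0 0 0 0 0 0.36; 10 0 0 0 0 0 0.36; 10 0 0 0 0 0 0.36; 8 0 0 0 0 -0.04 0.36' | head -4
python3 -m handwheel '8 0 0 0 0 -0.04 0.36; 8 0 0 0 0 -0.04 0.36; 10 0 0 0 0 0 0.36; 10 0 0 0 0 0 0.36; 10 0 0 0 0 0 0.36' | head -4
python3 -c "from h import *; tcp(); f=lambda u,v,z: print((u,v),cast('side',80+u/2,180+v/2,z).round(3)); f(178,430,.012)"
```

```text
time: 11.22
eef_pos: [0.4564, 0.1347, 0.0067]
tool_rot: [0.785, 0.62, 0.0, -0.0]
force: [0.1, -0.6, -0.7]
time: 11.63
eef_pos: [0.468, 0.183, 0.0067]
tool_rot: [0.785, 0.62, -0.0, 0.0]
force: [-0.2, 0.5, 0.9]
time: 12.05
eef_pos: [0.4792, 0.2301, 0.0068]
tool_rot: [0.772, 0.636, 0.0, -0.0]
force: [-0.4, -0.1, -0.4]
time: 12.47
eef_pos: [0.4851, 0.2753, 0.0067]
tool_rot: [0.746, 0.666, 0.0, -0.0]
force: [0.2, -0.2, -0.5]
t 12.47 tcp [0.4851 0.2753 0.0067] xax [0.114 0.993 0.   ] yax [ 0.993 -0.114 -0.   ] F [ 0.2 -0.2 -0.5] open 0.032
(178, 430) [0.565 0.333]
```

```bash
python3 -m handwheel '10 0 0 0 0 0 0.36; 10 0 0 0 0 0 0.36; 5 0 0 0 0 0 0.36; 0 0 0 0 0 0 0.36; -15 0 0 0 0 0 0.36' | head -4
python3 -m handwheel '-5 0 -30 0 0 0 0.36; 0 0 -30 0 0 0 0.36; 0 0 -30 0 0 0 0.36; 0 0 0 0 0 0 0.36' | head -4
python3 -m handwheel '-34 15 0 0 0 0 0.36; -34 15 0 0 0 0 0.36; -34 15 0 0 0 0 0.36; -34 15 0 0 0 0 0.36; -34 15 0 0 0 0 0.36' | head -4
python3 -m handwheel '-34 15 0 0 0 0 0.36; -34 15 0 0 0 0 0.36; -34 15 0 0 0 0 0.36; -34 15 0 0 0 0 0.36; -34 15 0 0 0 0 0.36' | head -4
python3 -m handwheel '-34 15 0 0 0 0 0.36; -34 15 0 0 0 0 0.36; -34 15 0 0 0 0 0.36; -34 15 0 0 0 0 0.36; -34 15 0 0 0 0 0.36' | head -4
python3 -m handwheel '0 0 0 0 0 -0.083 0.36; 0 0 0 0 0 -0.083 0.36; 0 0 0 0 0 -0.083 0.36; 0 0 0 0 0 0 0.36; 0 0 0 0 0 0 0.36' | head -4
python3 - <<'E'
from h import *
tcp(); p,d=read_camera('top'); cv2.imwrite('pics/top3.png',cv2.resize(p[150:390,60:460],None,fx=2,fy=2))
for b in blobs(p,(60,180,500,380)): print(b[:5])
E
```

```text
time: 12.88
eef_pos: [0.4861, 0.2875, 0.007]
tool_rot: [0.745, 0.667, 0.001, -0.001]
force: [0.1, 0.6, -0.2]
time: 13.22
eef_pos: [0.4886, 0.2787, 0.1016]
tool_rot: [0.747, 0.665, 0.003, 0.001]
force: [0.6, 0.8, -0.3]
time: 13.63
eef_pos: [0.5402, 0.0979, 0.0962]
tool_rot: [0.747, 0.665, -0.001, 0.0]
force: [0.1, 0.7, 0.0]
time: 14.05
eef_pos: [0.5947, -0.0795, 0.0962]
tool_rot: [0.747, 0.665, -0.001, -0.0]
force: [1.1, 0.2, 0.3]
time: 14.47
eef_pos: [0.6494, -0.2567, 0.0959]
tool_rot: [0.747, 0.665, -0.001, -0.0]
force: [1.3, -0.3, -0.2]
time: 14.88
eef_pos: [0.6497, -0.2542, 0.096]
tool_rot: [0.659, 0.752, -0.001, -0.001]
force: [-0.2, -0.1, -0.5]
t 14.88 tcp [ 0.6497 -0.2542  0.096 ] xax [-0.131  0.991  0.   ] yax [ 0.991  0.131 -0.002] F [-0.2 -0.1 -0.5] open 0.032
('black', 129, 308, 703.5, array([0.487, 0.331]))
('black', 366, 292, 315.5, array([ 0.515, -0.124]))
('black', 109, 272, 3354.5, array([0.558, 0.37 ]))
('black', 449, 220, 2030.5, array([ 0.653, -0.287]))
('tan', 430, 330, 573.0, array([ 0.442, -0.246]))
('tan', 403, 228, 542.5, array([ 0.639, -0.197]))
```

View pics/top3.png

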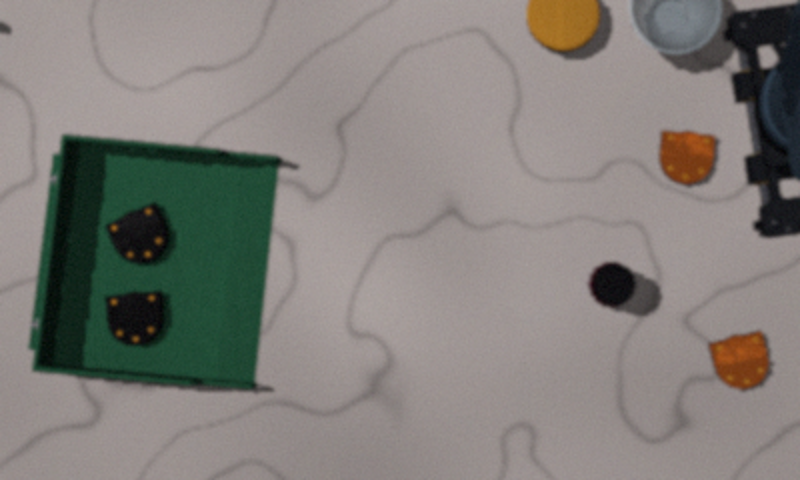

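Both black lifts are well inside the pan at (140,233) and (136,318). The jar, tin and bowl haven't moved. Next is the upper tan lift at (688,157).

```bash
python3 -m handwheel '0 0 30 0 0 0 0.36; 0 0 30 0 0 0 0.36; 0 0 20 0 0 0 0.36; 0 0 10 0 0 0 0.36; 0 0 0 0 0 0 0.36' | head -4
python3 -m handwheel '6 0 0 0 0 0 0.36; 6 0 0 0 0 0 0.36; 6 0 0 0 0 0 0.36; 8 0 0 0 0 0 0.36; 8 0 0 0 0 0 0.36' | head -4
python3 -m handwheel '10 0 0 0 0 0 0.36; 10 0 0 0 0 0 0.36; 10 0 0 0 0 0 0.36; 10 0 0 0 0 0 0.36; 10 0 0 0 0 0 0.36' | head -4
python3 -m handwheel '10 0 0 0 0 0 0.36; 10 0 0 0 0 0 0.36; 10 0 0 0 0 0 0.36; 10 0 0 0 0 0 0.36; 0 0 0 0 0 0 0.36' | head -4
python3 - <<'E'
from h import *
p,d=read_camera('side'); hsv=cv2.cvtColor(p,cv2.COLOR_BGR2HSV)
mk=((hsv[...,0]<15)&(hsv[...,1]>130)&(hsv[...,2]>60)).astype(np.uint8)
n,l,st,c=cv2.connectedComponentsWithStats(cv2.morphologyEx(mk,cv2.MORPH_CLOSE,np.ones((5,5))))
for i in range(1,n):
    if st[i,4]>80: print(st[i],cast('side',*c[i],.01).round(3))
E
```

```text
time: 15.35
eef_pos: [0.6491, -0.2526, 0.0041]
tool_rot: [0.658, 0.753, -0.001, -0.002]
force: [-0.2, 0.0, 0.9]
time: 15.77
eef_pos: [0.6471, -0.2185, 0.0078]
tool_rot: [0.658, 0.753, 0.0, 0.001]
force: [0.5, -0.6, 0.1]
time: 16.18
eef_pos: [0.6398, -0.1687, 0.0068]
tool_rot: [0.658, 0.753, 0.0, 0.0]
force: [-1.1, -1.3, 1.4]
time: 16.6
eef_pos: [0.6344, -0.1265, 0.0067]
tool_rot: [0.657, 0.754, 0.001, -0.001]
force: [-0.2, 1.3, 0.6]
[ 495    0  108   91 3688] [ 0.584 -1.242]
[582 106  31  28 159] [ 0.304 -0.886]
[385 112  26  15 298] [ 0.725 -0.543]
[437 170  48  22 385] [ 0.473 -0.429]
[299 218  29  23 449] [ 0.629 -0.095]
[420 220  28  22 420] [ 0.441 -0.242]
```

```bash
python3 -m handwheel '6 0 0 0 0 -0.03 0.36; 10 0 0 0 0 0 0.36; 10 0 0 0 0 0 0.36; 10 0 0 0 0 0 0.36; 10 0 0 0 0 0 0.36' | head -2
python3 -m handwheel '10 0 0 0 0 0 0.36; 10 0 0 0 0 0 0.36; 10 0 0 0 0 0 0.36; 10 0 0 0 0 0 0.36; 10 0 0 0 0 0 0.36' | head -2
python3 -m handwheel '10 0 0 0 0 0 0.36; 10 0 0 0 0 0 0.36; 10 0 0 0 0 0 0.36; 10 0 0 0 0 0 0.36; 10 0 0 0 0 0 0.36' | head -2
python3 -m handwheel '10 0 0 0 0 0 0.36; 10 0 0 0 0 0 0.36; 10 0 0 0 0 0 0.36; 10 0 0 0 0 0 0.36; 10 0 0 0 0 0 0.36' | head -2
python3 -m handwheel '10 0 0 0 0 0 0.36; 10 0 0 0 0 0 0.36; 10 0 0 0 0 0 0.36; 10 0 0 0 0 0 0.36; 10 0 0 0 0 0 0.36' | head -2
python3 - <<'E'
from h import *
p,d=read_camera('side'); cv2.imwrite('pics/s4.png',p); hsv=cv2.cvtColor(p,cv2.COLOR_BGR2HSV)
mk=((hsv[...,0]<15)&(hsv[...,1]>130)&(hsv[...,2]>60)).astype(np.uint8)
n,l,st,c=cv2.connectedComponentsWithStats(cv2.morphologyEx(mk,cv2.MORPH_CLOSE,np.ones((5,5))))
for i in range(1,n):
    if st[i,4]>80: print(st[i],cast('side',*c[i],.01).round(3))
E
```

```text
time: 17.07
eef_pos: [0.6268, -0.0833, 0.0066]
time: 17.48
eef_pos: [0.6187, -0.0344, 0.0067]
time: 17.9
eef_pos: [0.6105, 0.0148, 0.0067]
time: 18.32
eef_pos: [0.6023, 0.0642, 0.0067]
time: 18.73
eef_pos: [0.5941, 0.1135, 0.0067]
[496  41  50  37 811] [ 0.617 -1.075]
[385 112  26  15 298] [ 0.725 -0.543]
[427 165  58  29 888] [ 0.487 -0.425]
[420 220  27  21 272] [ 0.448 -0.245]
[227 299  33  29 649] [0.588 0.144]
```

```bash
python3 -m handwheel '10 0 0 0 0 0 0.36; 10 0 0 0 0 0 0.36; 10 0 0 0 0 0 0.36; 10 0 0 0 0 0 0.36; 10 0 0 0 0 0 0.36' | head -2
python3 -m handwheel '10 0 0 0 0 0 0.36; 10 0 0 0 0 0 0.36; 10 0 0 0 0 0 0.36; 10 0 0 0 0 0 0.36; 10 0 0 0 0 0 0.36' | head -2
python3 -m handwheel '10 0 0 0 0 0 0.36; 5 0 0 0 0 0 0.36; 0 0 0 0 0 0 0.36' | head -2
python3 - <<'E'
from h import *
p,d=read_camera('side'); cv2.imwrite('pics/side5.png',cv2.resize(p[180:480,80:480],None,fx=2,fy=2)); hsv=cv2.cvtColor(p,cv2.COLOR_BGR2HSV)
mk=((hsv[...,0]<15)&(hsv[...,1]>130)&(hsv[...,2]>60)).astype(np.uint8)
n,l,st,c=cv2.connectedComponentsWithStats(cv2.morphologyEx(mk,cv2.MORPH_CLOSE,np.ones((5,5))))
for i in range(1,n):
    if st[i,4]>80: print(st[i],cast('side',*c[i],.012).round(3))
E
```

```text
time: 19.2
eef_pos: [0.5858, 0.1629, 0.0067]
time: 19.62
eef_pos: [0.5777, 0.212, 0.0067]
time: 19.87
eef_pos: [0.5749, 0.2282, 0.0068]
[629   0  11  15  87] [ 0.465 -1.854]
[498  61  17  19 158] [ 0.627 -0.976]
[385 112  26  15 295] [ 0.723 -0.54 ]
[428 164  57  30 868] [ 0.484 -0.423]
[420 220  28  22 420] [ 0.44 -0.24]
[184 348  36  31 769] [0.568 0.26 ]
```

View pics/side5.png

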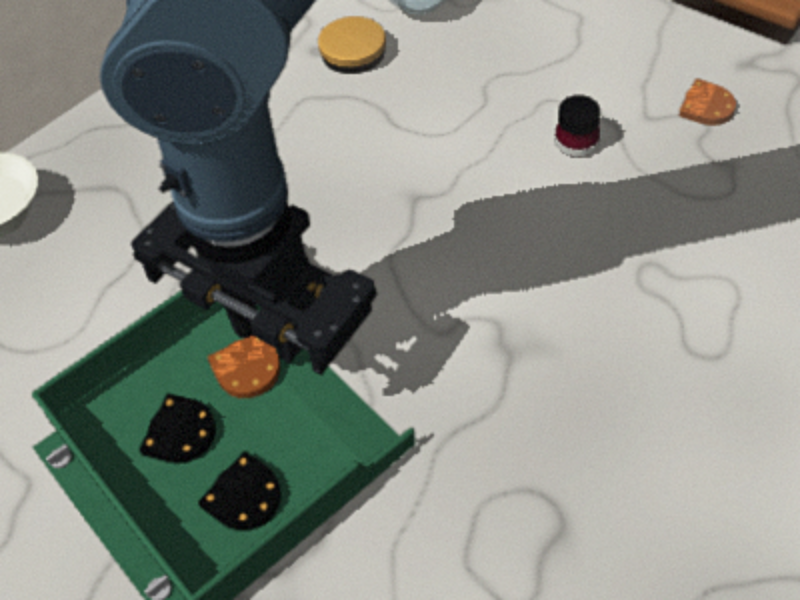

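The upper tan lift lies fully inside at (245,365), about 40 mm in front of the pan's centre, with 25 mm of margin. Next is the lower tan lift, pushed straight past the jar first.

```bash
python3 -m handwheel '2 0 0 0 0 0 0.36; -15 0 0 0 0 0 0.36; -7 0 -30 0 0 0 0.36; 0 0 -30 0 0 0 0.36; 0 0 -30 0 0 0 0.36' | head -2
python3 -m handwheel '-35 -15.5 0 0 0 0 0.36; -35 -15.5 0 0 0 0 0.36; -35 -15.5 0 0 0 0 0.36; -35 -15.5 0 0 0 0 0.36; -35 -15.5 0 0 0 0 0.36' | head -2
python3 -m handwheel '-35 -15.5 0 0 0 0 0.36; -35 -15.5 0 0 0 0 0.36; -35 -15.5 0 0 0 0 0.36; -35 -15.5 0 0 0 0 0.36; -35 -15.5 0 0 0 0 0.36' | head -2
python3 -m handwheel '-35 -15.5 0 0 0 0 0.36; -35 -15.5 0 0 0 0 0.36; -35 -15.5 0 0 0 0 0.36; -35 -15.5 0 0 0 0 0.36; 0 0 0 0 0 0.08 0.36' | head -2
python3 -m handwheel '0 0 0 0 0 0.08 0.36; 0 0 0 0 0 0 0.36; 0 0 0 0 0 0 0.36' | head -2
python3 - <<'E'
from h import *
tcp(); p,d=read_camera('top'); cv2.imwrite('pics/t6.png',p)
for b in blobs(p,(60,180,500,380)): print(b[:5])
E
```

```text
time: 20.33
eef_pos: [0.5787, 0.203, 0.0971]
time: 20.75
eef_pos: [0.53, 0.0172, 0.0968]
time: 21.17
eef_pos: [0.4816, -0.1679, 0.0968]
time: 21.58
eef_pos: [0.4394, -0.3241, 0.0966]
time: 21.83
eef_pos: [0.4442, -0.3136, 0.0966]
t 21.83 tcp [ 0.4442 -0.3136  0.0966] xax [-0.006  1.    -0.   ] yax [ 1.     0.006 -0.001] F [ 0.3  0.2 -0.3] open 0.032
('black', 129, 308, 722.5, array([0.488, 0.33 ]))
('black', 366, 292, 323.0, array([ 0.515, -0.124]))
('black', 486, 323, 2303.5, array([ 0.453, -0.353]))
('black', 109, 271, 3524.5, array([0.559, 0.369]))
('tan', 430, 330, 572.0, array([ 0.442, -0.246]))
('tan', 168, 265, 600.0, array([0.57 , 0.257]))
```

```bash
python3 -m handwheel '3 -4 30 0 0 0 0.36; 0 0 30 0 0 0 0.36; 0 0 20 0 0 0 0.36; 0 0 10 0 0 0 0.36; 0 0 0 0 0 0 0.36' | head -2
python3 -m handwheel '6 0 0 0 0 0 0.36; 6 0 0 0 0 0 0.36; 6 0 0 0 0 0 0.36; 8 0 0 0 0 0 0.36; 8 0 0 0 0 0 0.36' | head -2
python3 -m handwheel '10 0 0 0 0 0 0.36; 10 0 0 0 0 0 0.36; 10 0 0 0 0 0 0.36; 10 0 0 0 0 0 0.36; 10 0 0 0 0 0 0.36' | head -2
python3 -m handwheel '10 0 0 0 0 0 0.36; 10 0 0 0 0 0 0.36; 0 0 0 0 0 0 0.36' | head -2
python3 - <<'E'
from h import *
tcp(); p,d=read_camera('side'); cv2.imwrite('pics/s7.png',p); hsv=cv2.cvtColor(p,cv2.COLOR_BGR2HSV)
mk=((hsv[...,0]<15)&(hsv[...,1]>130)&(hsv[...,2]>60)).astype(np.uint8)
n,l,st,c=cv2.connectedComponentsWithStats(cv2.morphologyEx(mk,cv2.MORPH_CLOSE,np.ones((5,5))))
for i in range(1,n):
    if st[i,4]>80: 
        ys,xs=np.where(l==i); W=np.array([cast('side',a,b,.01) for a,b in zip(xs[::3],ys[::3])]) if st[i,4]<1200 else np.zeros((1,2))
        print(st[i],cast('side',*c[i],.01).round(3),W.min(0).round(3),W.max(0).round(3))
E
```

```text
time: 22.3
eef_pos: [0.4398, -0.3086, 0.0049]
time: 22.72
eef_pos: [0.4415, -0.2751, 0.0075]
time: 23.13
eef_pos: [0.4406, -0.2247, 0.0067]
time: 23.38
eef_pos: [0.4406, -0.2029, 0.0066]
t 23.38 tcp [ 0.4406 -0.2029  0.0066] xax [-0.008  1.     0.001] yax [ 1.     0.008 -0.001] F [-0.1  0.8 -0. ] open 0.031
[ 504    0  136  133 9284] [ 0.47  -1.307] [0. 0.] [0. 0.]
[385 112  26  15 296] [ 0.725 -0.543] [ 0.695 -0.575] [ 0.758 -0.511]
[458 170  27  24 395] [ 0.457 -0.433] [ 0.43  -0.462] [ 0.495 -0.398]
[401 240  28  24 488] [ 0.438 -0.168] [ 0.413 -0.196] [ 0.466 -0.135]
[184 345  36  34 787] [0.57  0.258] [0.541 0.225] [0.599 0.284]
```

Lift and fingers pass the jar with about 20 mm to spare, so I keep going.

```bash
python3 -m handwheel '6 0 0 0 0 0 0.36; 10 0 0 0 0 0 0.36; 10 0 0 0 0 0 0.36; 10 0 0 0 0 0 0.36; 10 0 0 0 0 0 0.36' | head -2
python3 -m handwheel '10 0 0 0 0 0 0.36; 10 0 0 0 0 0 0.36; 10 0 0 0 0 0 0.36; 10 0 0 0 0 0 0.36; 10 0 0 0 0 0 0.36' | head -2
python3 -m handwheel '10 0 0 0 0 0 0.36; 10 0 0 0 0 0 0.36; 10 0 0 0 0 0 0.36; 10 0 0 0 0 0 0.36; 10 0 0 0 0 0 0.36' | head -2
python3 -m handwheel '8 0 0 0 0 0.035 0.36; 8 0 0 0 0 0.035 0.36; 8 0 0 0 0 0.035 0.36; 8 0 0 0 0 0.035 0.36; 10 0 0 0 0 0 0.36' | head -2
python3 -m handwheel '10 0 0 0 0 0 0.36; 10 0 0 0 0 0 0.36; 10 0 0 0 0 0 0.36; 10 0 0 0 0 0 0.36; 0 0 0 0 0 0 0.36' | head -2
python3 - <<'E'
from h import *
tcp(); p,d=read_camera('side'); cv2.imwrite('pics/s8.png',p); hsv=cv2.cvtColor(p,cv2.COLOR_BGR2HSV)
mk=((hsv[...,0]<15)&(hsv[...,1]>130)&(hsv[...,2]>60)).astype(np.uint8)
n,l,st,c=cv2.connectedComponentsWithStats(cv2.morphologyEx(mk,cv2.MORPH_CLOSE,np.ones((5,5))))
for i in range(1,n):
    if st[i,4]>80: 
        ys,xs=np.where(l==i); W=np.array([cast('side',a,b,.01) for a,b in zip(xs[::3],ys[::3])]) if st[i,4]<1200 else np.zeros((1,2))
        print(st[i],cast('side',*c[i],.01).round(3),W.min(0).round(3),W.max(0).round(3))
E
```

```text
time: 23.85
eef_pos: [0.4402, -0.1585, 0.0067]
time: 24.27
eef_pos: [0.4401, -0.1087, 0.0067]
time: 24.68
eef_pos: [0.4398, -0.0588, 0.0067]
time: 25.1
eef_pos: [0.4425, -0.0173, 0.0067]
time: 25.52
eef_pos: [0.4486, 0.0245, 0.0068]
t 25.52 tcp [0.4486 0.0245 0.0068] xax [0.131 0.991 0.002] yax [ 0.991 -0.131  0.001] F [ 0.3 -0.3  0.3] open 0.032
[ 497    0  119   92 4814] [ 0.563 -1.297] [0. 0.] [0. 0.]
[421 165  64  29 948] [ 0.49  -0.424] [ 0.43  -0.464] [ 0.564 -0.39 ]
[319 308  34  30 692] [0.45  0.059] [0.424 0.032] [0.476 0.088]
[184 345  36  34 794] [0.57  0.258] [0.54  0.225] [0.599 0.284]
```

```bash
python3 -m handwheel '6 0 0 0 0 0 0.36; 10 0 0 0 0 0 0.36; 10 0 0 0 0 0 0.36; 10 0 0 0 0 0 0.36; 10 0 0 0 0 0 0.36' | head -2
python3 -m handwheel '10 0 0 0 0 0 0.36; 10 0 0 0 0 0 0.36; 10 0 0 0 0 0 0.36; 10 0 0 0 0 0 0.36; 10 0 0 0 0 0 0.36' | head -2
python3 -m handwheel '10 0 0 0 0 0 0.36; 10 0 0 0 0 0 0.36; 10 0 0 0 0 0 0.36; 10 0 0 0 0 0 0.36; 10 0 0 0 0 0 0.36' | head -2
python3 -m handwheel '10 0 0 0 0 0 0.36; 10 0 0 0 0 0 0.36; 10 0 0 0 0 0 0.36; 10 0 0 0 0 0 0.36; 10 0 0 0 0 0 0.36' | head -2
python3 -m handwheel '10 0 0 0 0 0 0.36; 0 0 0 0 0 0 0.36' | head -2
python3 - <<'E'
from h import *
tcp(); p,d=read_camera('side'); cv2.imwrite('pics/s9.png',p); hsv=cv2.cvtColor(p,cv2.COLOR_BGR2HSV)
mk=((hsv[...,0]<15)&(hsv[...,1]>130)&(hsv[...,2]>60)).astype(np.uint8)
n,l,st,c=cv2.connectedComponentsWithStats(cv2.morphologyEx(mk,cv2.MORPH_CLOSE,np.ones((5,5))))
for i in range(1,n):
    if 80<st[i,4]<1200: print(st[i],cast('side',*c[i],.012).round(3))
E
```

```text
time: 25.98
eef_pos: [0.4544, 0.0686, 0.0067]
time: 26.4
eef_pos: [0.4611, 0.1179, 0.0067]
time: 26.82
eef_pos: [0.4678, 0.1673, 0.0067]
time: 27.23
eef_pos: [0.4745, 0.2168, 0.0067]
time: 27.4
eef_pos: [0.4761, 0.2289, 0.0069]
t 27.40 tcp [0.4761 0.2289 0.0069] xax [0.132 0.991 0.002] yax [ 0.991 -0.132  0.001] F [-0.6  0.9 -0.8] open 0.032
[497  41  46  33 431] [ 0.614 -1.081]
[385 112  26  15 296] [ 0.723 -0.54 ]
[426 165  59  29 852] [ 0.483 -0.423]
[185 345  35  34 802] [0.568 0.258]
[220 378  39  36 840] [0.478 0.265]
```

```bash
python3 -m handwheel '2 0 0 0 0 0 0.36; -15 0 0 0 0 0 0.36; -10 0 -30 0 0 0 0.36; 0 0 -35 0 0 0 0.36; 0 0 -35 0 0 0 0.36' | head -2
python3 -m handwheel '-35 0 -10 0 0 0 0.36; -35 0 -10 0 0 0 0.36; -35 0 -10 0 0 0 0.36; -35 0 -10 0 0 0 0.36; -35 0 0 0 0 0 0.36' | head -2
python3 -m handwheel '-35 0 0 0 0 0 0.36; -35 0 0 0 0 0 0.36; -35 0 0 0 0 0 0.36; 0 0 0 0 0 0 0.36; 0 0 0 0 0 0 0.36' | head -2
python3 - <<'E'
from h import *
tcp(); p,d=read_camera('top'); cv2.imwrite('pics/top9.png',p)
for b in blobs(p,(60,180,500,380)):
    w=b[4]-np.array([.54,.303]); print(b[:5],'pan x %.3f y %.3f'%(w@[.09,.996],w@[-.996,.09]))
E
```

```text
time: 27.87
eef_pos: [0.4716, 0.1996, 0.107]
time: 28.28
eef_pos: [0.4488, 0.0264, 0.1481]
time: 28.7
eef_pos: [0.4334, -0.0776, 0.1465]
t 28.70 tcp [ 0.4334 -0.0776  0.1465] xax [ 0.141  0.99  -0.001] yax [ 0.99  -0.141 -0.001] F [ 0.7  0.6 -1. ] open 0.032
('black', 129, 308, 714.5, array([0.488, 0.33 ])) pan x 0.022 y 0.054
('black', 353, 310, 1862.0, array([ 0.481, -0.098])) pan x -0.405 y 0.023
('black', 109, 272, 3472.0, array([0.558, 0.37 ])) pan x 0.068 y -0.012
('tan', 166, 313, 612.0, array([0.479, 0.26 ])) pan x -0.048 y 0.057
('tan', 168, 265, 601.0, array([0.57 , 0.257])) pan x -0.043 y -0.034
```

View pics/top9.png

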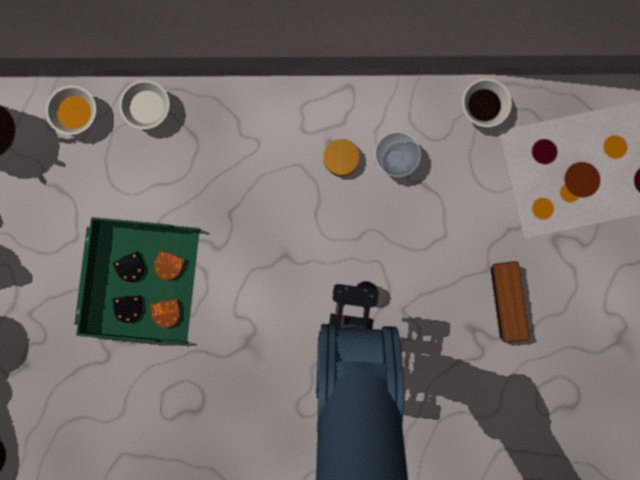

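All four lifts lie inside the pan at (130,267), (128,309), (169,265) and (166,313), with at least 15 mm of margin. The tin, bowl and brush are at their starting pixels, the jar is untouched under the raised hand, and the arm is clear.

```bash
python3 -c "
from workcell import workorder
print(workorder.hand_in())"
```

```text
the job is handed in; nothing more can be done
None
```

I swept all four heel lifts into the pan and handed the job in at about 29 s; in the last pictures the lifts are inside with at least 15 mm of margin and the jar, tin, bowl and brush look unmoved, but the hand-in gave no verdict.

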